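Open the egg box and lift out the tray of eggs, level

ROBOT

A 6-joint arm with a two-finger parallel gripper is mounted at the origin on the work surface. World frame = base frame: x ahead of the robot, y to its left, z up, the work surface at z = 0. Lengths are in m, angles in rad, forces in N, time in s.
With the tool pointing down it reaches from about 0.35 to 0.775 m from the base axis. Payload 5.5 kg.
Tool frame: the origin (TCP) lies between the finger pads; the fingertips stand 17 mm ahead of it and the grasp point (between the pads) lies 2 mm behind it (env.finger_overhang is the distance from the TCP to the fingertips, in m); z points along the fingers, y is the line along which they close (so a half turn about z gives the same grasp; the last joint's range is limited). The gripper opens to 85 mm and grips with 20 to 120 N. Pads are 22 mm wide; open, the fingers measure 114 mm over their backs; the gripper's body (76 mm by 85 mm) begins 54 mm behind the grasp point. The pads swing forward as they close: fully open they stand 13 mm farther back than shut.
Start: joints at [-1.329, 0.313, 0.046, 1.304, 0, 1.431], TCP at [0.214, -0.534, 0.248] pointing down, gripper open.
Joint ranges: [-2.76, 2.76], [-0.86, 1.69], [-1.03, 1.26], [-2.2, 2.34], [-1.47, 1.5], [-3.14, 3.14]. Speed limits (rad/s): [2.57, 2.57, 3.14, 3.14, 3.14, 3.14].

INTERFACE

Orientations are given as a unit quaternion [w, x, y, z].
In Python, from workcell import env gives the robot as it stands. The module is installed in compiled form; this text tells all that it offers.
- The arm moves only by the shell command python3 -m pendant 'ROWS' [FORCE]. ROWS is JSON, a list of rows, each a list of 5 numbers: the gripper's target within -1 to 1 (fully open at 1, half-way at 0, shut at -1), then the shift along the tool's x, y, z in m, then the turn about the tool's z in rad. A call has 1 to 8 rows; each row shifts and turns the commanded pose from where the row before left it, along the tool's axes as they then stand; what a row does not reach is not made up. A row lasts 1/8 s, in which the tool goes at most 62.5 mm and 10.7 degrees, less where a joint would pass 70% of its speed; a pose out of reach is approached as far as the arm can. A call with a gripper value outside its range is refused whole. The fingers move at their own pace and stop on an object; FORCE is the grip in N (left out, the last holds). Time passes only in rows, so rows that do not move let the fingers close. It gives the time, the measured TCP pose, the force, the opening and the grip force at its end, in the units of the state.
- env.get_state(): the state, without advancing time (a new reading comes with each control period).
- env.read_camera(name): name is "side" or "top" or "wrist"; returns the picture (400x640x3 uint8, red, green, blue); there is no depth.
- env.calibration(name): a dict with "K" (3x3 intrinsics, pixels), "T" (4x4, takes a point from camera to world coordinates); the wrist camera has in their place "tool_from_camera" (4x4, takes a point from camera to tool coordinates, whose origin is the TCP and whose axes are the flange's). Camera axes: x right, y down, z forward; pixel columns grow to the right and rows downward; lengths in m; the calibration is good to about 2 mm. A picture is of the moment at which its call begins: read the wrist's pose just before it. calibration takes no time and is no camera call.
- env.hand_in(): hands the job in; it is judged then, once.
Trained networks look in the newest picture that a camera, given by its name, has taken for a name from the list of things; names that differ only in an ending like _2 or _b are one class to them, and where a whole thing is asked for, a point or a joint stands for the part that bears it (a point fixed in the world has none). Each returns a list of dicts, best first, with "score" (0 to 1); they miss things now and then, are a little off and sometimes report something else, mostly with a low value. They report only what shows in the picture. A call takes as long as a camera call.
- env.recognise(camera, label): "centre" ([column, row] in pixels, amid what is visible of it).
The state is a dict: "clock": time; "joint_pos": joint angles; "qvel": joint speeds; "tau": joint torques, N m; "tcp_pos": TCP position; "orientation": TCP orientation; "wrist_force": force on the tool from outside, world axes, zero at the start; "ft_torque": the same for the moment, N m; "finger_gap": finger opening in m; "grip_force": force on a finger pad.
Only numpy, scipy, OpenCV 4.12 (cv2) and the standard library are available. Lean on these libraries where they do the work, as an engineer would, in place of code of your own. Each camera call takes 0.05 s, during which the arm holds its last target. There are 200 camera calls.

TASK

Swing the egg box's lid gently all the way back onto its stop, then take the egg tray by the fin in its middle and lift it straight out, level, with all four eggs staying in their pockets. Finish while holding it: keep the tray still and level in the air, its underside well clear (about 5 cm) above the box's rim, touching nothing but the gripper, with the lid left open, and leave the butter dish, tongs and jar where they are.

Things in the scene. Friction and masses are not known exactly. Their poses are not given: they have to be found in the camera images.
- keeper: Grey plastic egg box, fixed to the shelf, open at the top apart from its hinged lid: 140 (its x) x 210 (its y) x 105 mm high, walls and floor 5 mm thick. Origin: centre of its underside. Its x axis points away from the robot (turned by up to about 17 degrees), towards the hinge side.
- lid (a joint): Angle of the white lid (a flat plate 140 x 210 x 8 mm, 160 g with its handle) hinged along the far (+x) top edge of the egg box. 0 = shut, grows as the near edge swings up and away from the robot; 1.75 rad = resting on its stop, leaning back past upright. Starts shut or slightly ajar (up to 0.3). The hinge is stiff (friction about 0.2 N m): the lid stays where it is left.
- lid_hinge (a point): Point on the hinge axis, in the middle of the far top edge of the egg box (70 mm from the box centre along its x, 105.5 mm above the shelf). The hinge axis is parallel to the box's y.
- lid_handle (a point): Middle of the lid's steel handle: a round bar 11 mm thick and 90 mm long, parallel to the hinge, standing out from the lid's free edge on two arms at its ends, its centre line 35 mm beyond that edge in the plane of the lid. 175 mm from the hinge and 4 mm above the hinge level when shut (open space below it); when the lid is on its stop the bar is its topmost part, 35 mm beyond the hinge and 171 mm above it. The bar may turn between flat fingertips as the lid swings.
- tray: White plastic egg tray, loose in the egg box under the lid, standing on its floor with 6 to 18 mm of play all round: 105 (its x) x 174 (its y) mm, side walls 26 mm high, floor 4 mm thick, about 200 g. Two columns of two egg pockets (48 x 48 mm) at its left and right; the middle column, 66 mm wide between pocket walls, is empty but for the carrying fin. Origin: centre of its underside; axes nearly those of the box.
- tray_grip (a point): Grip point of the tray's carrying fin, 70 mm above the tray's underside, at the tray's middle. The fin is an upright plate 50 mm long (tray x), 12 mm thick (tray y), its top 85 mm above the underside (90 mm above the shelf when in the box).
- egg0: Brown hen's egg standing loose in the near-right pocket of the tray, 44 mm thick, 56 mm tall, about 60 g. Origin: centre of its slightly flattened underside, 4 mm above the tray's underside; pocket centre at x -25.5, y -60 mm in the tray's frame. Egg tops are 60 mm above the tray's underside.
- egg1: Brown hen's egg standing loose in the near-left pocket of the tray, 44 mm thick, 56 mm tall, about 60 g. Origin: centre of its slightly flattened underside, 4 mm above the tray's underside; pocket centre at x -25.5, y 60 mm in the tray's frame. Egg tops are 60 mm above the tray's underside.
- egg2: Brown hen's egg standing loose in the far-right pocket of the tray, 44 mm thick, 56 mm tall, about 60 g. Origin: centre of its slightly flattened underside, 4 mm above the tray's underside; pocket centre at x 25.5, y -60 mm in the tray's frame. Egg tops are 60 mm above the tray's underside.
- egg3: Brown hen's egg standing loose in the far-left pocket of the tray, 44 mm thick, 56 mm tall, about 60 g. Origin: centre of its slightly flattened underside, 4 mm above the tray's underside; pocket centre at x 25.5, y 60 mm in the tray's frame. Egg tops are 60 mm above the tray's underside.
- butter_dish: Bystander: covered white ceramic butter dish, 100 x 170 mm, 90 mm high with its knob. Origin: centre of its underside.
- tongs: Bystander: steel kitchen tongs lying on the shelf, 258 mm long, 84 mm wide, 10 mm high. Origin: under their middle.
- jar: Bystander: small glass jar with a red screw lid, 56 mm across, 85 mm tall. Origin: centre of its underside.

How it is judged:
On the way:
1. the lid is open onto its stop, while the tray still stands in the box (value of joint lid above 1.68 rad and height (world z) of tray below 0.03 m), for 0.2 s.
At the end, for the whole second after the job is handed in: Fingers hold the tray (over 1 N), underside 20 mm or more above the box's rim (over 125 mm up), tilt under 0.12 rad, under 20 mm/s and 0.15 rad/s, not touching box or lid; all four eggs down in the tray (within 20 mm of its underside); lid beyond 1.6 rad (value of joint lid above 1.6 rad and height (world z) of tray above 0.125 m and angle between tray's own z axis and vertical below 0.12 rad and linear speed of tray below 0.02 m/s and angular speed of tray below 0.15 rad/s and contact force between tray and the fingers above 1 N and contact force between tray and keeper below 0.1 N and z of egg0 in the frame of tray between -0.004 and 0.02 m and distance between each of egg0, egg1, egg2, egg3 and tray below 0.085 m and z of egg1 in the frame of tray between -0.004 and 0.02 m and z of egg2 in the frame of tray between -0.004 and 0.02 m and z of egg3 in the frame of tray between -0.004 and 0.02 m); the arm keeps its last pose, push and grip.
It fails at once if the lid is slammed onto its stop (faster than 1.5 rad/s beyond 1.4 rad) (value of joint lid above 1.4 rad and velocity of joint lid above 1.5 rad/s).
It fails at once if the tray tips more than 0.35 rad (angle between tray's own z axis and vertical above 0.35 rad).
It fails at once if the butter dish is moved more than 20 mm (distance of butter_dish from where it was at the start of the episode above 0.02 m).
It fails at once if the tongs is moved more than 20 mm (distance of tongs from where it was at the start of the episode above 0.02 m).
It fails at once if the jar is moved more than 20 mm (distance of jar from where it was at the start of the episode above 0.02 m).
It also fails if it takes over 59 s, if anything falls off the work surface, if the arm or the gripper's body presses on something with over 40 N, if the wrist force passes 120 N, or if a joint passes its speed limit or range.

## Working session

There is one attempt and no reset: what is moved stays moved. The work goes in short steps, Python scripts to look and compute and a shell command to move; the robot and the scene stay as the last step left them, time stands still between calls to the robot, and variables do not carry over. Pictures are saved under pics/ and viewed, at most 10 in all, crops included, and the job is handed in when it is done.

```bash
mkdir -p pics; cat > h.py <<'E'
import numpy as np, cv2
from workcell import env
from scipy.spatial.transform import Rotation as R
def rot(q): return R.from_quat([q[1],q[2],q[3],q[0]]).as_matrix()
def cam(name):
    c=env.calibration(name); K=np.array(c["K"])
    if "T" in c: return K,np.array(c["T"])
    s=env.get_state(); T=np.eye(4); T[:3,:3]=rot(s["orientation"]); T[:3,3]=s["tcp_pos"]
    return K,T@np.array(c["tool_from_camera"])
def snap(name,fn=None):
    K,T=cam(name); im=env.read_camera(name)
    if fn: cv2.imwrite(fn,cv2.cvtColor(np.asarray(im),cv2.COLOR_RGB2BGR))
    return im,K,T
def onplane(px,K,T,z):
    d=T[:3,:3]@np.linalg.inv(K)@np.array([px[0],px[1],1.]); o=T[:3,3]
    return o+d*(z-o[2])/d[2]
def proj(p,K,T):
    q=np.linalg.inv(T)@np.r_[p,1]; u=K@q[:3]; return u[:2]/u[2]
E
python3 - <<'E'
from h import *
s=env.get_state(); print(s["tcp_pos"],s["orientation"],s["clock"]); print(rot(s["orientation"]).round(2))
a=snap("top","pics/top.png");b=snap("side","pics/side.png")
for n,(im,K,T) in (("top",a),("side",b)):
  print(n,T.round(2).tolist())
  for l in ["keeper","lid","lid_handle","butter_dish","tongs","jar"]:
    for r in env.recognise(n,l)[:2]: print(n,l,r["score"],r["centre"],onplane(r["centre"],K,T,.1).round(3))
E
```

```text
[ 0.21409721 -0.53311007  0.24736882] [-9.48061030e-04  9.81831916e-01  1.89750322e-01 -7.07196551e-05] 0.0
[[ 0.93  0.37 -0.  ]
 [ 0.37 -0.93  0.  ]
 [ 0.   -0.   -1.  ]]
top [[-0.09, -0.97, 0.22, 0.34], [-1.0, 0.08, -0.02, 0.01], [0.01, -0.22, -0.98, 1.14], [0.0, 0.0, 0.0, 1.0]]
top keeper 0.62 [279.6, 193.0] [0.587 0.08  0.1  ]
top lid 0.83 [276.8, 191.4] [0.591 0.086 0.1  ]
top lid 0.45 [179.9, 277.1] [0.4   0.332 0.1  ]
top lid_handle 0.68 [279.8, 188.3] [0.599 0.078 0.1  ]
top butter_dish 0.97 [446.9, 192.1] [ 0.553 -0.34   0.1  ]
top tongs 0.6 [182.9, 274.0] [0.407 0.325 0.1  ]
top tongs 0.5 [278.4, 195.8] [0.58  0.083 0.1  ]
top jar 0.68 [151.7, 166.6] [0.683 0.399 0.1  ]
side [[0.92, -0.19, 0.33, 0.18], [-0.38, -0.49, 0.78, -0.9], [0.02, -0.85, -0.52, 0.7], [0.0, 0.0, 0.0, 1.0]]
side keeper 0.88 [315.5, 196.5] [0.57  0.016 0.1  ]
side lid 0.68 [314.2, 178.5] [0.608 0.121 0.1  ]
side lid_handle 0.87 [312.7, 180.9] [0.598 0.108 0.1  ]
side butter_dish 0.74 [380.5, 309.7] [ 0.525 -0.438  0.1  ]
side butter_dish 0.4 [306.8, 153.3] [0.655 0.307 0.1  ]
side tongs 0.5 [264.8, 176.2] [0.464 0.192 0.1  ]
side jar 0.65 [306.4, 156.0] [0.645 0.286 0.1  ]
```

```bash
python3 -c "
import cv2
i=cv2.imread('pics/top.png')[80:340,120:520];cv2.imwrite('pics/topc.png',cv2.resize(i,None,fx=2,fy=2))
i=cv2.imread('pics/side.png')[90:290,200:440];cv2.imwrite('pics/sidec.png',cv2.resize(i,None,fx=3,fy=3))"
```

```text
(no output)
```

View pics/topc.png

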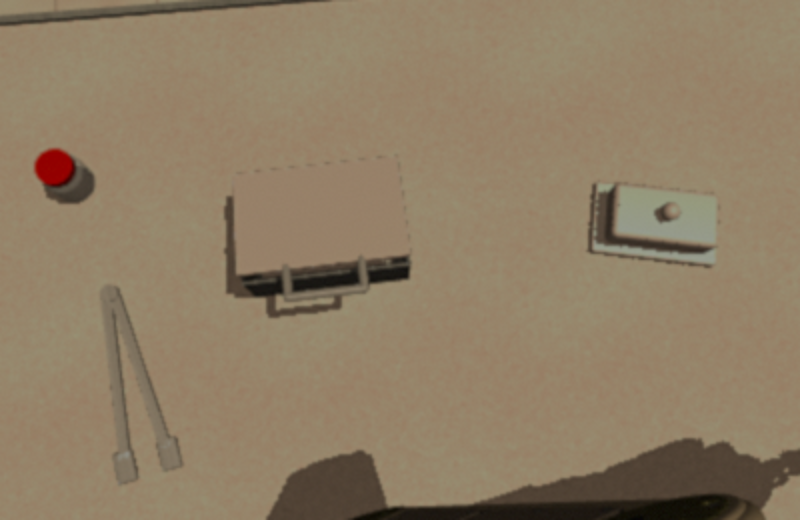

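View pics/sidec.png

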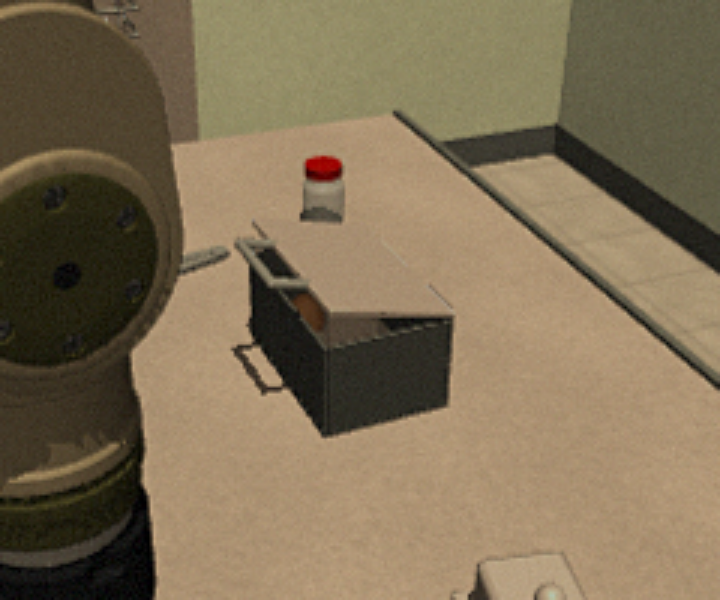

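```bash
python3 - <<'E'
from h import *
from scipy.optimize import least_squares
# lid corners + bar ends on the top picture; fit box x,y,yaw and lid angle
px={'fl':(236.5,166),'fr':(319,158),'nl':(239,216.5),'nr':(325,209),'bl':(263.5,228.5),'br':(303,224.5)}
K,T=cam("top")
loc={'fl':(0,105,8),'fr':(0,-105,8),'nl':(-140,105,8),'nr':(-140,-105,8),'bl':(-175,43,4),'br':(-175,-43,4)}
def pts(p):
    x,y,th,a=p; d={}
    for k,(u,v,w) in loc.items():
        u,v,w=u/1e3,v/1e3,w/1e3
        X=.07+u*np.cos(a)+w*np.sin(a); Z=.1055-u*np.sin(a)+w*np.cos(a)
        d[k]=np.array([x+X*np.cos(th)-v*np.sin(th),y+X*np.sin(th)+v*np.cos(th),Z])
    return d
f=lambda p:np.concatenate([proj(q,K,T)-px[k] for k,q in pts(p).items()])
r=least_squares(f,[.59,.08,0,.2]); print(r.x,f(r.x).round(1)); q=pts(r.x)
print('bar',(q['bl']+q['br'])/2)
KS,TS=cam("side"); 
for k in q: print(k,(proj(q[k],KS,TS)-[200,90])*3)
x,y,th,a=r.x; print('hinge',x+.07*np.cos(th),y+.07*np.sin(th))
E
```

```text
[0.59263298 0.07558427 0.01688801 0.2234672 ] [ 0.2 -0.1  0.7 -0.2 -1.1  0.5  0.8 -0.9  1.3  0.2 -1.7  0.5]
bar [0.49288504 0.07389957 0.14818263]
fl [367.33338431 222.38267808]
fr [454.78111176 311.58567878]
nl [251.3834133  217.60818715]
nr [326.55610034 311.31045236]
bl [238.92258646 245.20863552]
br [268.03269176 284.06277519]
hinge 0.6626229957867118 0.07676637815427725
```

```bash
python3 -m pendant '[[1,0.03,-0.0287,0,0],[1,0.03,-0.0287,0,0],[1,0.03,-0.0287,0,0],[1,0.03,-0.0287,0,0],[1,0.03,-0.0287,0,0],[1,0.03,-0.0287,0,0],[1,0.03,-0.0287,0,0],[1,0.03,-0.0287,0,0]]' 20
python3 -m pendant '[[1,0.03,-0.0287,0,0],[1,0.03,-0.0287,0,0],[1,0.03,-0.0287,0,0],[1,0.03,-0.0287,0,0],[1,0.03,-0.0287,0,0],[1,0.03,-0.0287,0,0],[1,0.03,-0.0287,0,0],[1,0.03,-0.0287,0,0]]'
python3 -m pendant '[[1,0,0,0,-0.151],[1,0,0,0,-0.151],[1,0,0,0,-0.151],[1,0,0,0,-0.151],[1,0,0,0,-0.151],[1,0,0,0,-0.151],[1,0,0,0,-0.151],[1,0,0,0,-0.151]]'
python3 - <<'E'
from h import *
s=env.get_state(); print(s["clock"],s["tcp_pos"],rot(s["orientation"]).round(3).tolist())
im,K,T=snap("wrist","pics/w1.png")
for l in ["lid_handle","lid"]:
  for r in env.recognise("wrist",l)[:2]: print(l,r,onplane(r["centre"],K,T,.148))
print(proj([.493,.074,.148],K,T))
E
```

```text
clock: 1.7
tcp_pos: [0.3519, -0.23, 0.2485]
orientation: [0.0, 0.982, 0.19, 0.0]
wrist_force: [0.4, -0.9, 1.0]
finger_gap: 0.0853
grip_force: 0.0
clock: 2.7
tcp_pos: [0.4891, 0.0727, 0.2485]
orientation: [0.0, 0.982, 0.19, 0.0]
wrist_force: [0.8, -0.6, 0.5]
finger_gap: 0.0855
grip_force: 0.0
clock: 3.7
tcp_pos: [0.4886, 0.0713, 0.2484]
orientation: [0.0, 0.699, 0.716, 0.0]
wrist_force: [-0.7, -0.2, 0.6]
finger_gap: 0.0854
grip_force: 0.0
3.7 [0.48858733 0.07134778 0.24837013] [[-0.024, 1.0, 0.0], [1.0, 0.024, -0.0], [-0.0, 0.0, -1.0]]
lid_handle {'centre': [440.8, 169.5], 'score': 0.81} [0.57454644 0.10450333 0.148     ]
lid {'centre': [440.3, 169.4], 'score': 0.6} [0.57418338 0.10456672 0.148     ]
[324.11464123 208.05666133]
```

View pics/w1.png

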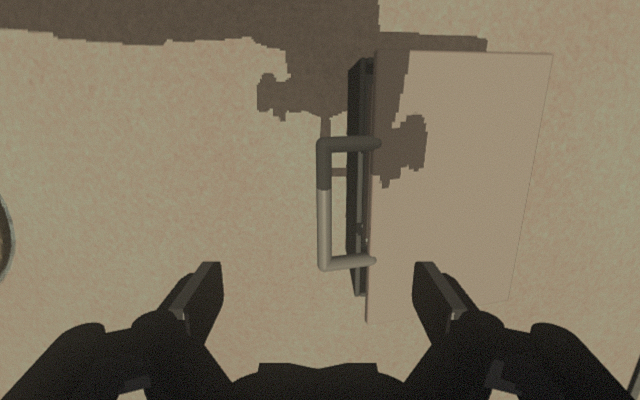

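```bash
python3 -m pendant '[[-0.4,0.003,0.0045,0,0],[-0.4,0,0,0,0],[-0.4,0,0,0.02,0],[-0.4,0,0,0.02,0],[-0.4,0,0,0.02,0],[-0.4,0,0,0.02,0],[-0.4,0,0,0.01,0],[-0.4,0,0,0.012,0]]' 20
python3 -m pendant '[[-0.4,0,0,0,0],[-1,0,0,0,0],[-1,0,0,0,0],[-1,0,0,0,0]]' 30
```

```text
clock: 4.85
tcp_pos: [0.4934, 0.0744, 0.1462]
orientation: [0.0, 0.7, 0.714, 0.0]
wrist_force: [0.6, 0.8, 0.2]
finger_gap: 0.0255
grip_force: 0.0
clock: 5.35
tcp_pos: [0.4932, 0.0744, 0.1467]
orientation: [0.0, 0.7, 0.714, 0.0]
wrist_force: [-1.0, 0.3, 0.2]
finger_gap: 0.01
grip_force: 29.3
```

```bash
python3 - <<'E'
import numpy as np
a=np.r_[np.linspace(.223,1.423,21),np.linspace(1.463,1.783,9)]
p=np.c_[-.175*np.cos(a)+.004*np.sin(a),.175*np.sin(a)+.004*np.cos(a)]
for k,d in enumerate(np.diff(p,axis=0)): print(k,d[0].round(4),-d[1].round(4),p[k+1].round(4)+[.6626,.1055])
E
```

```text
0 0.0029 -0.0101 [0.4957 0.1582]
1 0.0035 -0.0099 [0.4991 0.1681]
2 0.004 -0.0097 [0.5032 0.1778]
3 0.0046 -0.0094 [0.5078 0.1872]
4 0.0052 -0.0091 [0.513  0.1964]
5 0.0057 -0.0088 [0.5187 0.2052]
6 0.0062 -0.0084 [0.5249 0.2136]
7 0.0067 -0.0081 [0.5317 0.2217]
8 0.0072 -0.0076 [0.5389 0.2293]
9 0.0076 -0.0072 [0.5465 0.2365]
10 0.0081 -0.0067 [0.5546 0.2433]
11 0.0085 -0.0062 [0.563  0.2495]
12 0.0088 -0.0057 [0.5719 0.2552]
13 0.0091 -0.0052 [0.581  0.2604]
14 0.0094 -0.0046 [0.5904 0.265 ]
15 0.0097 -0.004 [0.6001 0.269 ]
16 0.0099 -0.0035 [0.61   0.2725]
17 0.0101 -0.0029 [0.6202 0.2753]
18 0.0103 -0.0022 [0.6304 0.2776]
19 0.0104 -0.0016 [0.6408 0.2792]
20 0.007 -0.0007 [0.6477 0.2799]
21 0.007 -0.0005 [0.6547 0.2804]
22 0.007 -0.0002 [0.6617 0.2805]
23 0.007 0.0001 [0.6687 0.2804]
24 0.007 0.0004 [0.6757 0.2801]
25 0.007 0.0007 [0.6827 0.2794]
26 0.0069 0.0009 [0.6896 0.2784]
27 0.0069 0.0012 [0.6965 0.2772]
28 0.0068 0.0015 [0.7034 0.2757]
```

```bash
python3 -m pendant '[[-1,0,0.003,-0.010,0],[-1,0,0.0035,-0.010,0],[-1,0,0.004,-0.0097,0],[-1,0,0.0046,-0.0094,0],[-1,0,0.0052,-0.0091,0],[-1,0,0.0057,-0.0088,0],[-1,0,0.0062,-0.0084,0],[-1,0,0.0067,-0.0081,0]]'
```

```text
clock: 6.35
tcp_pos: [0.532, 0.0756, 0.2202]
orientation: [-0.001, 0.7, 0.714, -0.0]
wrist_force: [-1.5, 5.1, -2.0]
finger_gap: 0.0102
grip_force: 29.2
```

```bash
python3 -m pendant '[[-1,0,0.0072,-0.0076,0],[-1,0,0.0076,-0.0072,0],[-1,0,0.0081,-0.0067,0],[-1,0,0.0085,-0.0062,0],[-1,0,0.0088,-0.0057,0],[-1,0,0.0091,-0.0052,0],[-1,0,0.0094,-0.0046,0],[-1,0,0.0097,-0.004,0]]'
python3 -m pendant '[[-1,0,0.0099,-0.0035,0],[-1,0,0.0101,-0.0029,0],[-1,0,0.0103,-0.0022,0],[-1,0,0.0104,-0.0016,0],[-1,0,0.007,-0.0007,0],[-1,0,0.007,-0.0005,0]]'
```

```text
clock: 7.35
tcp_pos: [0.5998, 0.0777, 0.2689]
orientation: [-0.001, 0.7, 0.714, 0.001]
wrist_force: [-4.4, 7.0, 3.6]
finger_gap: 0.0099
grip_force: 29.1
clock: 8.1
tcp_pos: [0.6551, 0.0788, 0.2799]
orientation: [-0.0, 0.7, 0.714, 0.001]
wrist_force: [-3.4, 6.9, 7.0]
finger_gap: 0.0099
grip_force: 31.0
```

```bash
python3 -m pendant '[[-1,0,0.007,-0.0002,0],[-1,0,0.007,0,0],[-1,0,0.007,0.0004,0],[-1,0,0.007,0.0007,0],[-1,0,0.007,0.001,0],[-1,0,0.007,0.0012,0],[-1,0,0.006,0.0015,0],[-1,0,0,0,0]]'
```

```text
clock: 9.1
tcp_pos: [0.6975, 0.0798, 0.2765]
orientation: [-0.004, 0.7, 0.714, -0.003]
wrist_force: [-20.4, 4.8, 13.6]
finger_gap: 0.0095
grip_force: 31.4
```

```bash
python3 -m pendant '[[-0.4,0,0,0,0],[-0.4,0,0,0,0],[-0.4,0,0,0,0],[-0.4,0,-0.005,-0.015,0],[-0.4,0,0,-0.015,0],[-0.4,0,0,-0.015,0],[-0.4,0,0,-0.01,0],[-0.4,0,0,0,0]]'
python3 - <<'E'
from h import *
im,K,T=snap("side","pics/s2.png")
cv2.imwrite("pics/s2c.png",cv2.resize(cv2.imread("pics/s2.png")[60:260,200:440],None,fx=3,fy=3))
E
```

```text
clock: 10.1
tcp_pos: [0.6984, 0.0782, 0.3302]
orientation: [0.001, 0.7, 0.714, 0.001]
wrist_force: [0.9, -0.3, -0.2]
finger_gap: 0.0253
grip_force: 0.0
```

View pics/s2c.png

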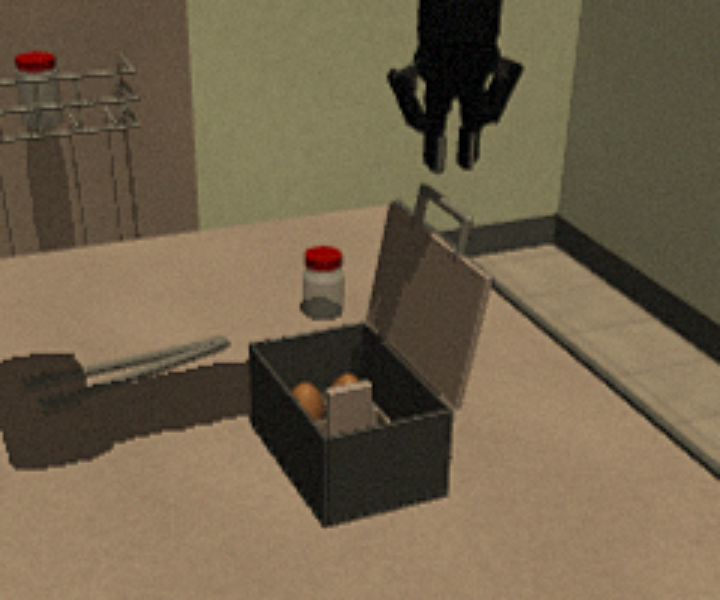

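```bash
python3 -m pendant '[[-0.4,0,-0.02,0,0],[-0.4,0,-0.025,0,0],[-0.4,0,-0.025,0,0],[-0.4,0,-0.02,0,0],[-0.4,0,-0.015,0,0],[0.2,0,0,0,-0.17],[0.2,0,0,0,-0.17],[0.2,0,0,0,-0.17]]'
python3 -m pendant '[[0.2,0,0,0,-0.17],[0.2,0,0,0,-0.17],[0.2,0,0,0,-0.17],[0.2,0,0,0,-0.17],[0.2,0,0,0,-0.17],[0.2,0,0,0,-0.17],[0.2,0,0,0,0],[0.2,0,0,0,0]]'
python3 - <<'E'
from h import *
s=env.get_state(); print(s["clock"],s["tcp_pos"],rot(s["orientation"]).round(3).tolist())
im,K,T=snap("wrist","pics/w2.png")
a,b,c=snap("top","pics/t2.png")
for n,KK,TT in (("wrist",K,T),("top",b,c)):
  for l in ["tray_grip","egg0","egg1"]:
    for r in env.recognise(n,l)[:4]: print(n,l,r,onplane(r["centre"],KK,TT,.09 if l[0]=='t' else .05))
KS,TS=cam("side")
th=.017; 
for an in (1.65,1.75):
  for v in (.043,-.043):
    u=.07-.175*np.cos(an)+.004*np.sin(an); z=.1055+.175*np.sin(an)+.004*np.cos(an)
    print(an,(proj([.5926+u-v*th,.0756+u*th+v,z],KS,TS)-[200,60])*3)
E
```

```text
clock: 11.15
tcp_pos: [0.5926, 0.0763, 0.3281]
orientation: [-0.0, 0.495, 0.869, -0.0]
wrist_force: [-0.1, 0.1, 0.7]
finger_gap: 0.0513
grip_force: 0.0
clock: 12.15
tcp_pos: [0.5928, 0.0763, 0.3284]
orientation: [-0.0, 0.012, 1.0, -0.0]
wrist_force: [0.7, 0.2, 0.7]
finger_gap: 0.0514
grip_force: 0.0
12.15 [0.59282462 0.07634496 0.32837394] [[-1.0, 0.025, -0.001], [0.025, 1.0, -0.0], [0.001, -0.0, -1.0]]
wrist tray_grip {'centre': [321.5, 165.8], 'score': 0.71} [0.58590425 0.08206037 0.09      ]
wrist egg0 {'centre': [369.1, 143.5], 'score': 0.86} [0.56729814 0.14156506 0.05      ]
wrist egg0 {'centre': [366.0, 183.7], 'score': 0.7} [0.61814956 0.13873678 0.05      ]
wrist egg0 {'centre': [276.9, 187.4], 'score': 0.69} [0.6201428  0.02462007 0.05      ]
wrist egg1 {'centre': [369.1, 143.5], 'score': 0.86} [0.56729814 0.14156506 0.05      ]
wrist egg1 {'centre': [366.0, 183.7], 'score': 0.7} [0.61814956 0.13873678 0.05      ]
wrist egg1 {'centre': [276.9, 187.4], 'score': 0.69} [0.6201428  0.02462007 0.05      ]
top tray_grip {'centre': [310.2, 192.1], 'score': 0.64} [0.58487239 0.00285402 0.09      ]
top egg0 {'centre': [303.3, 181.7], 'score': 0.64} [0.62412048 0.01841547 0.05      ]
top egg0 {'centre': [305.1, 200.4], 'score': 0.46} [0.57315839 0.01771883 0.05      ]
top egg0 {'centre': [151.1, 167.0], 'score': 0.17} [0.69900059 0.41958015 0.05      ]
top egg1 {'centre': [303.3, 181.7], 'score': 0.64} [0.62412048 0.01841547 0.05      ]
top egg1 {'centre': [305.1, 200.4], 'score': 0.46} [0.57315839 0.01771883 0.05      ]
top egg1 {'centre': [151.1, 167.0], 'score': 0.17} [0.69900059 0.41958015 0.05      ]
1.65 [410.54680247 187.76754292]
1.65 [450.01886345 217.94165114]
1.75 [425.71936238 188.04461755]
1.75 [465.83284798 218.0370577 ]
```

View pics/w2.png

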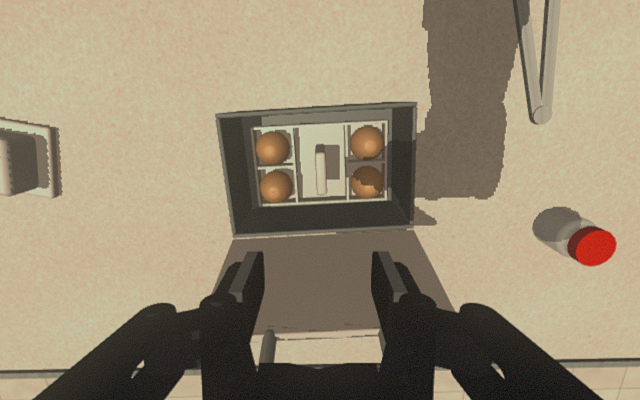

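```bash
python3 - <<'E'
from h import *
K,T=cam("wrist")
E=[(273,148),(367,142),(275,186),(367,182)]
P=np.array([onplane(e,K,T,.038) for e in E]); c=P.mean(0); print(P.round(4).tolist(),c)
v=(P[1]-P[0]+P[3]-P[2]); yaw=np.arctan2(-v[0],v[1]); print("yaw",yaw)
for z in(.09,.066):
  for u in(-.025,.025):
    for w in(-.006,.006): print(z,u,w,((proj([c[0]+u*np.cos(yaw)-w*np.sin(yaw),c[1]+w*np.cos(yaw)+u*np.sin(yaw),z],K,T)-[240,100])*5).round())
cv2.imwrite("pics/w2c.png",cv2.resize(cv2.imread("pics/w2.png")[100:220,240:400],None,fx=5,fy=5))
E
```

```text
[[0.5721, 0.0211, 0.038], [0.5672, 0.1407, 0.038], [0.622, 0.0206, 0.038], [0.6193, 0.1419, 0.038]] [0.59514226 0.08108627 0.038     ]
yaw 0.031040126202422094
0.09 -0.025 -0.006 [372. 259.]
0.09 -0.025 0.006 [425. 256.]
0.09 0.025 -0.006 [384. 474.]
0.09 0.025 0.006 [435. 471.]
0.066 -0.025 -0.006 [373. 244.]
0.066 -0.025 0.006 [423. 241.]
0.066 0.025 -0.006 [384. 447.]
0.066 0.025 0.006 [432. 444.]
```

View pics/w2c.png

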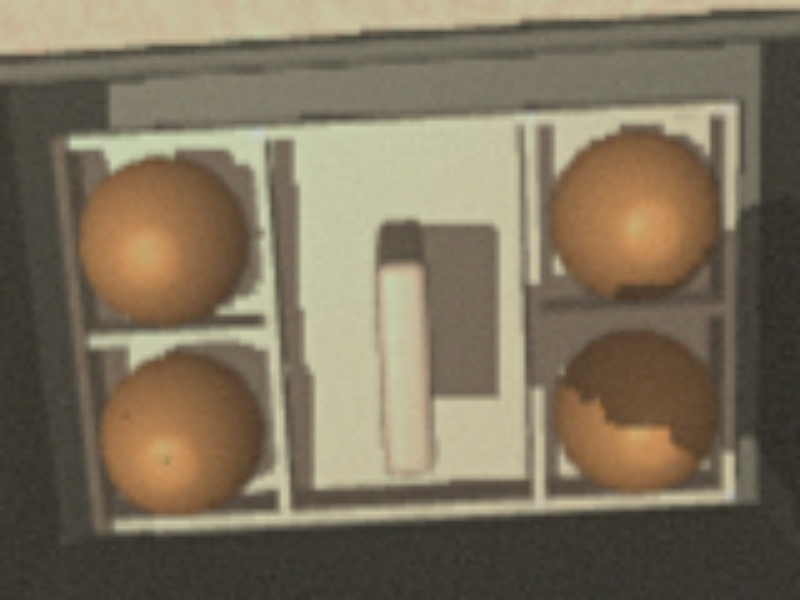

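```bash
python3 -m pendant '[[-0.25,-0.002,0.005,0,0],[-0.25,0,0,0.03,0],[-0.25,0,0,0.04,0],[-0.25,0,0,0.04,0],[-0.25,0,0,0.04,0],[-0.25,0,0,0.03,0],[-0.25,0,0,0.02,0],[-0.25,0,0,0,0]]'
python3 -m pendant '[[-0.25,0,0,0.01,0],[-0.25,0,0,0.01,0],[-0.25,0,0,0.01,0],[-0.25,0,0,0.01,0],[-0.25,0,0,0.01,0],[-0.25,0,0,0.005,0],[-0.25,0,0,0,0]]'
```

```text
clock: 13.55
tcp_pos: [0.5938, 0.0815, 0.127]
orientation: [-0.002, 0.011, 1.0, -0.0]
wrist_force: [0.5, -0.8, 0.0]
finger_gap: 0.0322
grip_force: 0.0
clock: 14.42
tcp_pos: [0.5948, 0.0812, 0.0732]
orientation: [-0.0, 0.011, 1.0, -0.0]
wrist_force: [0.3, -0.3, -0.4]
finger_gap: 0.0321
grip_force: 0.0
```

```bash
python3 -m pendant '[[-0.6,0,0,0,0],[-1,0,0,0,0],[-1,0,0,0,0],[-1,0,0,0,0],[-1,0,0,0,0]]' 60
python3 -m pendant '[[-1,0,0,-0.001,0],[-1,0,0,-0.002,0],[-1,0,0,-0.003,0],[-1,0,0,-0.004,0],[-1,0,0,-0.005,0],[-1,0,0,-0.003,0],[-1,0,0,-0.001,0],[-1,0,0,0,0]]'
python3 - <<'E'
from h import *
s=env.get_state(); print(s["tcp_pos"],s["ft_torque"],s["wrist_force"])
snap("wrist","pics/w3.png")
E
```

```text
clock: 15.05
tcp_pos: [0.5955, 0.0812, 0.0743]
orientation: [0.001, 0.011, 1.0, -0.0]
wrist_force: [0.0, -1.6, 4.0]
finger_gap: 0.0109
grip_force: 61.6
clock: 16.05
tcp_pos: [0.5952, 0.0813, 0.0929]
orientation: [0.0, 0.011, 1.0, -0.0]
wrist_force: [-0.2, 0.3, -4.1]
finger_gap: 0.011
grip_force: 60.5
[0.59515615 0.08125857 0.09288263] [0.01237748 0.08876382 0.00732594] [-0.17574367  0.28967856 -4.11024412]
```

View pics/w3.png

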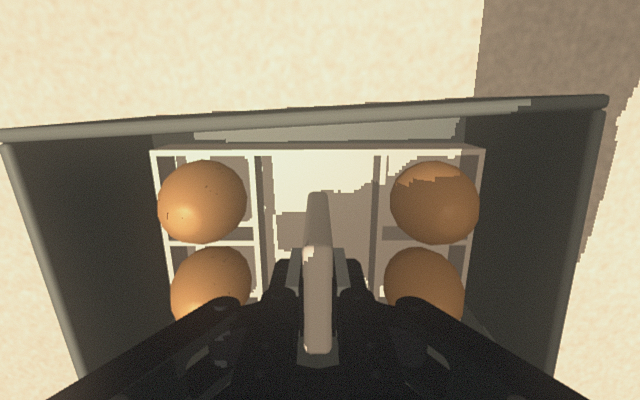

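```bash
python3 -m pendant '[[-1,0,0,-0.002,0],[-1,0,0,-0.005,0],[-1,0,0,-0.008,0],[-1,0,0,-0.010,0],[-1,0,0,-0.012,0],[-1,0,0,-0.012,0],[-1,0,0,-0.012,0],[-1,0,0,-0.012,0]]'
python3 -m pendant '[[-1,0,0,-0.012,0],[-1,0,0,-0.012,0],[-1,0,0,-0.012,0],[-1,0,0,-0.010,0],[-1,0,0,-0.008,0],[-1,0,0,-0.005,0],[-1,0,0,-0.003,0],[-1,0,0,-0.001,0]]'
python3 -m pendant '[[-1,0,0,0,0],[-1,0,0,0,0],[-1,0,0,0,0],[-1,0,0,0,0]]'
python3 - <<'E'
from h import *
snap("side","pics/s4.png")
cv2.imwrite("pics/s4c.png",cv2.resize(cv2.imread("pics/s4.png")[60:260,200:440],None,fx=3,fy=3))
E
```

```text
clock: 17.1
tcp_pos: [0.5952, 0.0813, 0.1667]
orientation: [0.0, 0.011, 1.0, -0.0]
wrist_force: [-0.2, 0.5, -3.2]
finger_gap: 0.0113
grip_force: 60.5
clock: 18.1
tcp_pos: [0.5951, 0.0813, 0.2287]
orientation: [-0.0, 0.011, 1.0, -0.0]
wrist_force: [-0.3, 0.3, -4.0]
finger_gap: 0.0113
grip_force: 60.5
clock: 18.6
tcp_pos: [0.5951, 0.0813, 0.2287]
orientation: [-0.0, 0.011, 1.0, -0.0]
wrist_force: [-0.6, 0.4, -4.2]
finger_gap: 0.0109
grip_force: 60.5
```

View pics/s4c.png

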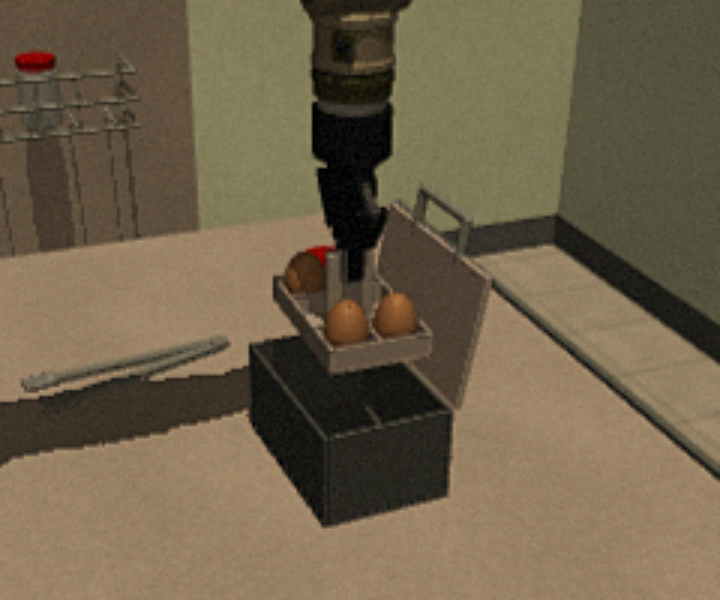

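The tray hangs level above the box. Three eggs show in their pockets at about (305,272), (347,323) and (396,314). The fourth is hidden behind the fin, but the full weight of about 4.2 N is still there. The lid is open on its stop.

```bash
python3 -c "
from workcell import env
print(env.hand_in())"
```

```text
the job is handed in; nothing more can be done
None
```

I opened the lid onto its stop, lifted the tray out level, and handed the job in with the tray held still about 5 cm above the rim; three eggs are visible in their pockets, and the wrist load is unchanged, so the hidden fourth should be in place too (the hand-in returned no verdict).

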